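# Start the lamp-on test of a display panel

### The arm

A 6-joint arm with a two-finger parallel gripper is mounted at the origin on the work surface; the furniture and walls round the work are solid. World frame = base frame: x ahead of the robot, y to its left, z up, the work surface at z = 0. Lengths are in mm, angles in degrees, forces in N, time in s.
With the tool pointing down it reaches from about 300 to 850 mm from the base axis. Payload 4.2 kg.
Tool frame: the origin (TCP) lies midway between the tips of the shut fingers; the grasp point (between the pads) lies 19 mm behind it (pinch_z is the distance from the TCP to the grasp point, in mm); z points along the fingers, y is the line along which they close (so a half turn about z gives the same grasp; the last joint's range is limited). The gripper opens to 91 mm and grips with 3 to 60 N. Pads are 32 mm wide; open, the fingers measure 118 mm over their backs; the gripper's body (76 mm by 178 mm) begins 60 mm behind the grasp point.
Start: joints at [-75.057, 18.312, 89.639, -0, 72.044, -1.146], TCP at [159.349, -552.495, 213.976] pointing down, gripper open.
Joint ranges: [-177.97, 177.97], [-48.28, 115.42], [12.27, 149.76], [-77.06, 257.06], [2.81, 150.46], [-146.56, 146.56]. Speed limits (degrees/s): [147.25, 147.25, 180, 180, 180, 180].

### API

Orientations are given as [roll, pitch, yaw] about the fixed x, y, z axes, in that order (R = Rz(yaw) Ry(pitch) Rx(roll)).
In Python, from workcell import * gives the robot as it stands.
- The arm moves only by the tool step_arm, never from a script. Its argument "steps" is a list of rows, each a list of 7 numbers: the turn, a rotation vector about the tool's x, y, z in degrees, then the shift along the tool's x, y, z in mm, then the opening, from 0 (shut) to 1 (fully open). In form: [[rx, ry, rz, x, y, z, hand], ...]. A call has exactly 8 rows; each row shifts and turns the commanded pose from where the row before left it, along the tool's axes as they then stand; what a row does not reach is not made up. A row lasts 1/8 s, in which the tool goes at most 62.5 mm and 10.7 degrees, less where a joint would pass 70% of its speed; a pose out of reach is approached as far as the arm can. A call is refused whole if a number of a shift passes 62.5 or a number of a turn 10.7, either way. A call with a gripper value outside its range is refused whole. The fingers move at their own pace and stop on an object; "force" is the grip in N (left out, the last holds). Time passes only in rows, so rows that do not move let the fingers close, or fill a call up. It gives the time, the measured TCP pose, the force, the opening and the grip force at its end, in the units of the state.
- state(): the state, without advancing time (a new reading comes with each control period).
- grab_frame(name): name is "side" or "top"; returns a dict with "image" (420x560x3 uint8, blue, green, red), "fovy" (degrees; the focal length in pixels is half the picture's height over the tangent of half this angle, whatever the lens; pixels are square), "cx", "cy" (the principal point, pixels), "origin" and "rotation" of the camera in the world. Camera axes: x right, y down, z forward; pixel columns grow to the right and rows downward; lengths in mm; the calibration is good to about 2 mm. A picture is of the moment at which its call begins. There is no depth.
- job_done(): hands the job in; it is judged then, once.
The state is a dict: "time_s": time; "qpos": joint angles; "qvel": joint speeds; "effort": joint torques, N m; "ee_pos": TCP position; "ee_rot": TCP orientation; "force": force on the tool from outside, world axes, zero at the start; "torque": the same for the moment, N m; "gripper_width": finger opening in mm; "gripper_force": force on a finger pad.
Only numpy, scipy, OpenCV 4.12 (cv2) and the standard library are available. Lean on these libraries where they do the work, as an engineer would, in place of code of your own. Each camera call takes 0.05 s, during which the arm holds its last target. There are 200 camera calls.

### The job

A display panel lies ready in the open tester, the flat black box with the blue lid. Start its test with the fingertips only: push the lid gently down until it is fully shut, then push the front latch up until it stands fully upright, then press the red paddle switch on its front down until it is fully on, and take the hand away. Grasp and lift nothing, do not touch the panel, leave the round pattern knob at its setting and leave everything else on the bench where it is.

Things in the scene. Friction and masses are not known exactly. Their poses are not given: they have to be found in the camera images.
- test_jig: The tester to be started: flat black box with a blue lid, fixed to the bench. Origin: centre of its underside; x to its back, y to its left, z up (tester frame, mm, used below). Body x -90 to +75, y -105 to +105, deck at z = 44. The face at x = -90 with the controls looks toward the robot (yaw -0.2 to +0.23 rad).
- test_jig_lid (a joint): Lid angle, rad: 0 shut, 0.75 to 1.15 at the start (raised), 1.66 fully back. Hinge line along y through x = 61, z = 55, at the rear; the free edge swings up and back, the outer face then looks to the back. Stiff hinge (0.3 Nm): it stays where left; about 2.5 N at the free edge move it.
- lid_edge (a point): Middle of the lid's free edge, outer face (shut: x = -73, y = 0, z = 60); moves with the lid. Shut, the lid is a frame with x -73 to +49, y -60 to +60, z 50 to 60 and a window over the panel (x -55 to +15, y -26 to +26): side bars 34 mm wide (mid y = 43, -43). A black grip post 15 mm across, 19 mm high stands on it at x = -47, y = -44.
- test_jig_latch (a joint): Latch angle, rad: 0 upright at its stop (latched); 0.45 to 0.75 at the start, its top leaning out toward the robot. A plate 20 mm wide, 2 mm thick, 41 mm long, hinged along y through x = -96, y = 0, z = 22. Light (0.02 Nm), stays where left.
- latch_tip (a point): Middle of the latch's upper end on its outer face; moves with the latch (upright: x = -98, y = 0, z = 63).
- test_jig_rocker (a joint): Red paddle switch on the front, left of the latch, angle in rad: about 0 off (start, paddle sloping up and out), 0.244 fully on (paddle down); no spring, stays where left. Hinged along y through x = -92, z = 26. Pressing the paddle's outer end straight down turns it on; the end goes down 4.5 mm to a firm stop. 2 N, slowly.
- paddle_end (a point): Top of the paddle's outer end (off: x = -110, y = 72, z = 40; moves with it). The paddle is 18 mm wide (y 63 to 81), 4 to 6 mm thick, and slopes from the switch body (x = -90 to -98, z 20 to 32) up and out to x = -113. Stay in front of the deck's edge at x = -90.
- knob_rim (a point): A point on the rim of the round black pattern knob on the front; the knob has radius 11.4 mm about the line y = -68, z = 26 and stands out to x = -103. It turns very easily: leave it alone.
- panel: The display panel, a dark glass plate 70 x 50 x 2.6 mm, lying loose between the 4 mm high corner stops of the nest on the tester's deck, about x = -15, y = 0 mm there. Origin: centre of its underside. Not to be touched.
- vacuum_pen: Vacuum pen, 12 x 132 x 14 mm, lying left in front of the tester. Bystander.
- tweezers: Steel tweezers, 16 x 122 x 10 mm, lying in front of the tester. Bystander.
- counter: White tally counter, 50 x 49 x 28 mm. Bystander.
- marker: Blue and white marker pen, 13 x 138 x 14 mm. Bystander.
- scraper: Green scraper, 38 x 104 x 8 mm. Bystander.
- air_bulb: Blue air blower bulb, 49 x 106 x 49 mm. Bystander.

How it is judged:
By the outcome, as a careful person would: the job done as asked, in the order asked, and still so for the second after the job is handed in, with the robot touching nothing.
It also fails if it takes over 51 s, if anything falls off the work surface, if the arm or the gripper's body presses on something with over 40 N, if the wrist force passes 120 N, or if a joint passes its speed limit or range.

## Working session

There is one attempt and no reset: what is moved stays moved. The work goes in short steps, Python scripts to look and compute and a tool call to move; the robot and the scene stay as the last step left them, time stands still between calls to the robot, and variables do not carry over. Pictures are saved under pics/ and viewed, at most 10 in all, crops included, and the job is handed in when it is done.

Besides the shell and the picture viewer there is one more tool, called by a JSON object that holds its "fn" and its "kwargs". step_arm: Moves the arm, as the interface text tells. Its arguments: {"type":"object","properties":{"steps":{"type":"array","items":{"type":"array","items":{"type":"number"}}},"force":{"type":"number"}},"required":["steps"]}

```bash
mkdir -p pics; ls
python3 - <<'E'
from workcell import *
import cv2,pickle
d={}
for n in("side","top"):
    f=grab_frame(n); d[n]=f; cv2.imwrite(f"pics/{n}0.png",f["image"])
    print(n,f["fovy"],f["cx"],f["cy"],f["origin"],f["rotation"])
pickle.dump(d,open("f0.pkl","wb"))
s=state();print(s["ee_pos"],s["ee_rot"],s["time_s"])
E
```

```text
pics
side 52.69516798490125 274.168021100101 207.85140472631946 [235.7966875  858.8430155  550.65226173] [-117.1206163     0.24912112 -162.03400627]
top 51.701548165486535 282.1435774256263 209.16094546934315 [425.46082707  16.04127354 974.1174443 ] [-174.74768437   -0.71124037  -91.51593784]
[ 159.251527   -552.03837122  213.22841624] [-1.79910703e+02 -3.14708769e-03  1.60892725e+01] 0.1
```

View pics/side0.png

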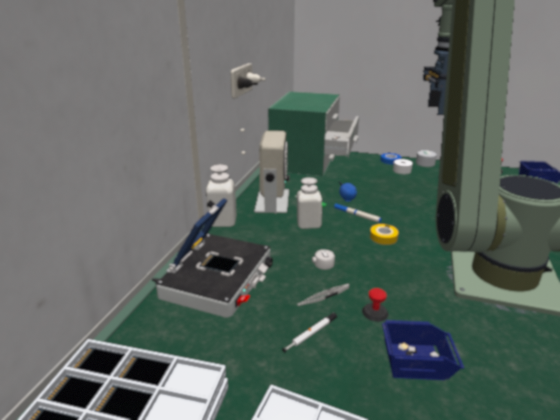

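View pics/top0.png

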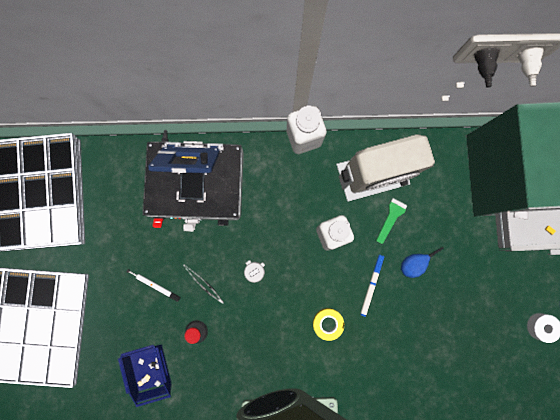

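Tester: top view cols 144–243, rows 143–220, red paddle ~(158,223), latch ~(191,226); side view paddle ~(243,299). I'll zoom both.

```bash
cat > h.py <<'E'
import numpy as np,cv2
from scipy.spatial.transform import Rotation as R
def ray(f,u,v):
    k=210/np.tan(np.radians(f["fovy"]/2))
    d=R.from_euler("xyz",f["rotation"],degrees=True).as_matrix()@np.array([(u-f["cx"])/k,(v-f["cy"])/k,1]) if np.ndim(f["rotation"])==1 else f["rotation"]@np.array([(u-f["cx"])/k,(v-f["cy"])/k,1])
    return np.array(f["origin"]),d
def onz(f,u,v,z):
    o,d=ray(f,u,v); return o+d*(z-o[2])/d[2]
def two(f,p,g,q):
    o,d=ray(f,*p); a,e=ray(g,*q)
    t,s=np.linalg.lstsq(np.c_[d,-e],a-o,rcond=None)[0]
    return (o+d*t+a+e*s)/2,np.linalg.norm(o+d*t-a-e*s)
E
python3 - <<'E'
import pickle,cv2,numpy as np
from h import *
d=pickle.load(open("f0.pkl","rb"))
a=cv2.resize(d["top"]["image"][125:240,130:260],None,fx=6,fy=5.2*6/5.2*5/6,interpolation=2) if 0 else cv2.resize(d["top"]["image"][130:236,132:262],None,fx=5,fy=5,interpolation=2)
b=cv2.resize(d["side"]["image"][195:315,145:285],None,fx=5,fy=5,interpolation=2)
cv2.imwrite("pics/t1.png",a);cv2.imwrite("pics/s1.png",b)
for n in d:
    h=cv2.cvtColor(d[n]["image"],40); m=((h[...,0]<8)|(h[...,0]>172))&(h[...,1]>150)&(h[...,2]>90)
    k,l,s,c=cv2.connectedComponentsWithStats(m.astype(np.uint8))
    print(n,[(s[i].tolist(),c[i].round(1).tolist()) for i in range(1,k) if s[i,4]>8])
E
```

```text
side [([369, 288, 17, 22, 247], [376.8, 296.9]), ([237, 295, 13, 10, 74], [242.7, 299.0])]
top [([153, 218, 10, 10, 77], [157.3, 222.6]), ([185, 328, 16, 16, 203], [192.2, 335.3])]
```

View pics/t1.png

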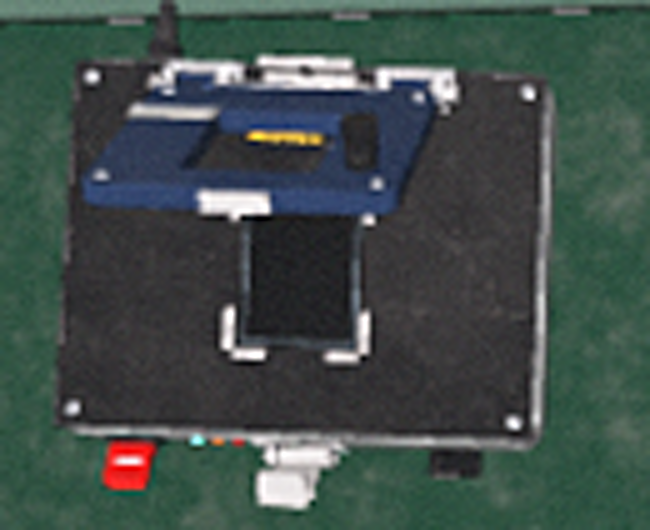

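View pics/s1.png

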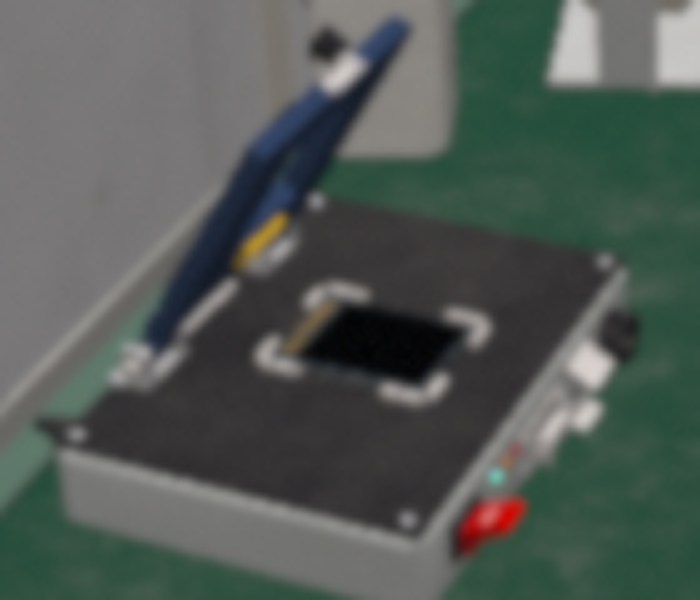

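Crops show deck screws at the corners (top crop (92,76),(528,93),(72,407),(513,422)), lid catch (235,202), latch tip ~(285,487), paddle ~(128,465). Triangulating.

Run:
```python
import pickle
from h import *
d=pickle.load(open("f0.pkl","rb"));T,S=d["top"],d["side"]
t=lambda x,y:(131.6+x/5+0.0,129.6+y/5); s=lambda x,y:(144.6+x/5,194.6+y/5)
P={"BL":((92,76),(78,433)),"BR":((528,93),(317,201)),"FL":((72,407),(407,518)),"FR":((513,422),(605,261)),
"catch":((235,202),(343,70)),"latchA":((285,490),(588,415)),"latchB":((285,490),(590,365)),"base":((300,455),(550,425)),"baseB":((300,455),(590,365)),
"paddle":((128,465),(490,523)),"knob":((457,463),(620,335)),"post":((360,140),(328,45)),"lidscrR":((377,183),(400,25))}
for k,(a,b) in P.items():
    p,e=two(T,t(*a),S,s(*b)); print(k,p.round(1),round(e,1), onz(T,*t(*a),44).round(1) if len(k)==2 else "", onz(S,*s(*b),44).round(1) if len(k)==2 else "")
c=np.array([onz(T,*t(*P[k][0]),44)[:2] for k in("BL","BR","FL","FR")])
fx=c[0]+c[1]-c[2]-c[3];fy=c[0]+c[2]-c[1]-c[3]
y1=np.arctan2(fx[1],fx[0]);y2=np.arctan2(-fy[0],fy[1]);yaw=(y1+y2)/2
R2=np.array([[np.cos(yaw),-np.sin(yaw)],[np.sin(yaw),np.cos(yaw)]])
o=c.mean(0)-R2@[-7.5,0];print("yaw",y1,y2,yaw,"o",o,np.hypot(*fx)/2,np.hypot(*fy)/2)
for k,(a,b) in P.items():
    p,e=two(T,t(*a),S,s(*b));print(k,(R2.T@(p[:2]-o)).round(1),p[2].round(1))
```

```text
BL [658.8 286.2  44. ] 0.4 [658.5 286.1  44. ] [659.  286.2  44. ]
BR [647.   96.8  44.4] 1.0 [646.6  96.7  44. ] [647.8  96.2  44. ]
FL [514.5 294.6  44. ] 0.8 [514.1 294.4  44. ] [514.9 294.6  44. ]
FR [502.6 105.5  44.4] 0.4 [502.8 105.6  44. ] [502.6 104.9  44. ]
catch [577.5 195.6 172.4] 0.5  
latchA [476.  204.9  36.4] 0.9  
latchB [475.5 200.8  58. ] 0.4  
base [492.9 201.   24.7] 1.3  
baseB [484.6 193.7  52.3] 11.9  
paddle [489.9 274.   31.7] 1.2  
knob [486.8 132.1  25.4] 0.4  
post [604.4 151.8 158. ] 3.6  
lidscrR [581.  142.2 167.3] 6.5  
yaw -0.059736975470424766 -0.06141163573856578 -0.06057430560449527 o [587.98103599 195.2333339 ] 144.37578680437292 189.48128269837775
BL [65.2 95.1] 44.0
BR [ 64.8 -94.7] 44.4
FL [-79.4  94.7] 44.0
FR [-79.8 -94.8] 44.4
catch [-10.5  -0.2] 172.4
latchA [-112.3    2.9] 36.4
latchB [-112.6   -1.3] 58.0
base [-95.2  -0. ] 24.7
baseB [-103.1   -7.8] 52.3
paddle [-102.7   72.7] 31.7
knob [-97.2 -69.2] 25.4
post [ 19.1 -42.4] 158.0
lidscrR [ -3.8 -53.4] 167.3
```

{"fn": "step_arm", "kwargs": {"steps": [[0,0,0,41.3,-39.3,-11,0],[0,0,0,41.3,-39.3,-11,0],[0,0,0,41.3,-39.3,-11,0],[0,0,0,41.3,-39.3,-11,0],[0,0,0,41.3,-39.3,-11,0],[0,0,0,41.3,-39.3,-11,0],[0,0,0,41.3,-39.3,-11,0],[0,0,0,41.3,-39.3,-11,0]]}}

```text
time_s: 1.1
ee_pos: [390.1, -157.1, 302.2]
ee_rot: [180.0, 0.0, 16.1]
force: [2.0, -0.2, -0.2]
gripper_width: 14.3
gripper_force: 0.0
```

{"fn": "step_arm", "kwargs": {"steps": [[0,0,2.5,41.3,-39.3,0,0],[0,0,2.5,40,-41,0,0],[0,0,2.5,38,-43,0,0],[0,0,2.5,36,-44,0,0],[0,0,2.5,34,-46,0,0],[0,0,2.5,32,-47,0,0],[0,0,2.5,30,-48,0,0],[0,0,2,28,-49,0,0]]}}

```text
time_s: 2.1
ee_pos: [622.6, 234.8, 301.3]
ee_rot: [180.0, 0.0, -3.5]
force: [0.9, -0.1, 0.6]
gripper_width: 0.7
gripper_force: 0.0
```

```bash
cat >> h.py <<'E'
YAW=-0.0606;O=np.array([588.0,195.2])
R2=np.array([[np.cos(YAW),-np.sin(YAW)],[np.sin(YAW),np.cos(YAW)]])
def tj(p): return np.r_[R2.T@(np.array(p)[:2]-O),p[2]]
def show(s): print("t",round(s["time_s"],2),"tester",tj(s["ee_pos"]).round(1),"rot",np.round(s["ee_rot"],2),"F",np.round(s["force"],1),"w",round(s["gripper_width"],1))
E
python3 - <<'E'
from workcell import *
from h import *
import pickle
show(state())
d=pickle.load(open("f0.pkl","rb"))
for r in(121,130,136): print(onz(d["top"],200,r,0).round(),onz(d["top"],200,r,40).round())
E
```

```text
t 2.1 tester [ 32.1  41.6 301.3] rot [ 1.7996e+02  4.0000e-02 -3.4700e+00] F [ 0.9 -0.1  0.6] w 0.7
[723. 185.   0.] [710. 178.  40.]
[701. 185.   0.] [690. 178.  40.]
[687. 185.   0.] [677. 178.  40.]
```

{"fn": "step_arm", "kwargs": {"steps": [[0,0,0,0,-1.4,30,0],[0,0,0,0,0,40,0],[0,0,0,0,0,35,0],[0,0,0,0,0,25,0],[0,0,0,0,0,11,0],[0,0,0,0,0,0,0],[0,0,0,0,0,0,0],[0,0,0,0,0,0,0]]}}

```text
time_s: 3.1
ee_pos: [622.7, 234.7, 162.2]
ee_rot: [-180.0, -0.1, -3.4]
force: [-0.5, -0.6, -0.4]
gripper_width: 0.1
gripper_force: 0.0
```

Run:
```python
from workcell import *
from h import *
show(state())
a=grab_frame("side")["image"][150:320,140:330]; b=grab_frame("top")["image"][100:240,120:270]
cv2.imwrite("pics/a2.png",np.hstack([cv2.resize(a,(380,340)),cv2.resize(b,(364,340))]))
r=115
for th in np.arange(1.02,-.01,-.06):
    print(round(th,2),round(61-r*np.cos(th)+5*np.sin(th)+16,1),round(55+r*np.sin(th)+5*np.cos(th),1))
```

```text
t 3.1 tester [ 32.2  41.5 162.2] rot [-1.7995e+02 -1.2000e-01 -3.4100e+00] F [-0.5 -0.6 -0.4] w 0.1
1.02 21.1 155.6
0.96 15.1 152.1
0.9 9.4 148.2
0.84 4.0 144.0
0.78 -1.2 139.4
0.72 -6.2 134.6
0.66 -10.8 129.5
0.6 -15.1 124.1
0.54 -19.1 118.4
0.48 -22.7 112.5
0.42 -26.0 106.5
0.36 -28.9 100.2
0.3 -31.4 93.8
0.24 -33.5 87.2
0.18 -35.2 80.5
0.12 -36.6 73.7
0.06 -37.5 66.9
-0.0 -38.0 60.0
```

View pics/a2.png

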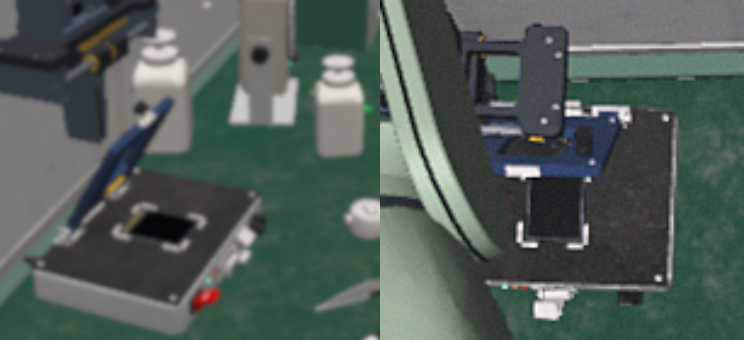

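{"fn": "step_arm", "kwargs": {"steps": [[0,0,0,-3.7,0,2.2,0],[0,0,0,-3.7,0,2.2,0],[0,0,0,-3.7,0,2.2,0],[0,0,0,-3,0,1.75,0],[0,0,0,-3,0,1.75,0],[0,0,0,-2.85,0,1.95,0],[0,0,0,-2.85,0,1.95,0],[0,0,0,-2.7,0,2.1,0]]}}

```text
time_s: 4.2
ee_pos: [596.4, 236.0, 144.6]
ee_rot: [180.0, -0.0, -3.4]
force: [1.4, -1.3, 0.8]
gripper_width: 0.5
gripper_force: 0.9
```

{"fn": "step_arm", "kwargs": {"steps": [[0,0,0,-2.8,0,2.3,0],[0,0,0,-2.6,0,2.3,0],[0,0,0,-2.5,0,2.4,0],[0,0,0,-2.5,0,2.4,0],[0,0,0,-2.3,0,2.6,0],[0,0,0,-2.3,0,2.6,0],[0,0,0,-2.2,0,2.7,0],[0,0,0,-2.2,0,2.7,0]]}}

```text
time_s: 5.2
ee_pos: [576.9, 237.2, 124.6]
ee_rot: [180.0, 0.0, -3.4]
force: [0.6, -0.3, 1.4]
gripper_width: 0.4
gripper_force: 0.8
```

Run:
```python
from workcell import *
from h import *
show(state())
a=grab_frame("side")["image"][190:320,140:330]
cv2.imwrite("pics/a3.png",cv2.resize(a,None,fx=3,fy=3))
```

```text
t 5.2 tester [-13.6  41.2 124.6] rot [ 1.7999e+02  2.0000e-02 -3.4100e+00] F [ 0.6 -0.3  1.4] w 0.4
```

View pics/a3.png

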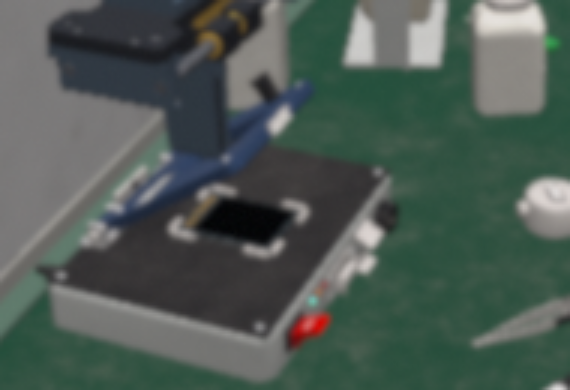

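{"fn": "step_arm", "kwargs": {"steps": [[0,0,0,-2.2,0,2.9,0],[0,0,0,-2.2,0,2.9,0],[0,0,0,-1.9,0,3,0],[0,0,0,-1.9,0,3,0],[0,0,0,-1.7,0,3,0],[0,0,0,-1.7,0,3,0],[0,0,0,-1.5,0,3.2,0],[0,0,0,-1.5,0,3.2,0]]}}

```text
time_s: 6.25
ee_pos: [562.6, 238.0, 100.4]
ee_rot: [180.0, -0.0, -3.4]
force: [0.8, 0.2, 0.9]
gripper_width: 0.5
gripper_force: 0.7
```

{"fn": "step_arm", "kwargs": {"steps": [[0,0,0,-1.3,0,3.2,0],[0,0,0,-1.3,0,3.2,0],[0,0,0,-1.1,0,3.3,0],[0,0,0,-1.1,0,3.3,0],[0,0,0,-0.9,0,3.4,0],[0,0,0,-0.9,0,3.4,0],[0,0,0,-0.7,0,3.4,0],[0,0,0,-0.7,0,3.4,0]]}}

```text
time_s: 7.25
ee_pos: [554.6, 238.6, 73.8]
ee_rot: [-180.0, -0.0, -3.4]
force: [0.6, 0.4, 1.5]
gripper_width: 0.2
gripper_force: 0.7
```

{"fn": "step_arm", "kwargs": {"steps": [[0,0,0,-0.4,0,2.5,0],[0,0,0,-0.4,0,2.5,0],[0,0,0,-0.2,0,2.5,0],[0,0,0,-0.2,0,2,0],[0,0,0,0,0,1.5,0],[0,0,0,0,0,1.3,0],[0,0,0,0,0,1,0],[0,0,0,0,0,0.7,0]]}}

```text
time_s: 8.25
ee_pos: [553.2, 238.6, 60.3]
ee_rot: [180.0, 0.0, -3.4]
force: [-2.2, -0.6, 5.8]
gripper_width: 0.4
gripper_force: 3.1
```

{"fn": "step_arm", "kwargs": {"steps": [[0,0,0,0,0,0.4,0],[0,0,0,0,0,0.3,0],[0,0,0,0,0,0,0],[0,0,0,0,0,0,0],[0,0,0,0,0,0,0],[0,0,0,0,0,0,0],[0,0,0,0,0,0,0],[0,0,0,0,0,0,0]]}}

```text
time_s: 9.25
ee_pos: [553.3, 238.6, 60.3]
ee_rot: [-180.0, 0.0, -3.4]
force: [-2.6, -0.8, 6.6]
gripper_width: 0.1
gripper_force: 3.5
```

{"fn": "step_arm", "kwargs": {"steps": [[0,0,0,0,0,0.5,0],[0,0,0,0,0,0.5,0],[0,0,0,0,0,0.5,0],[0,0,0,0,0,0,0],[0,0,0,0,0,0,0],[0,0,0,0,0,0,0],[0,0,0,0,0,0,0],[0,0,0,0,0,0,0]]}}

```text
time_s: 10.25
ee_pos: [553.2, 238.7, 60.2]
ee_rot: [-180.0, -0.0, -3.4]
force: [-4.8, -0.8, 14.4]
gripper_width: 0.2
gripper_force: 7.3
```

{"fn": "step_arm", "kwargs": {"steps": [[0,0,0,0,0,-5,0],[0,0,0,0,0,-20,0],[0,0,0,0,0,-30,0],[0,0,0,-20,7,-10,0],[0,0,0,-30,11,0,0],[0,0,0,-30,11,0,0],[0,0,0,-25,9,0,0],[0,0,0,-10,3,0,0]]}}

```text
time_s: 11.25
ee_pos: [434.9, 204.0, 122.6]
ee_rot: [180.0, 0.0, -3.4]
force: [0.9, 0.6, -0.0]
gripper_width: 0.2
gripper_force: 0.0
```

Run:
```python
from workcell import *
from h import *
show(state())
f=grab_frame("side");g=grab_frame("top")
a=f["image"][230:310,220:300]; b=g["image"][190:240,140:240]
cv2.imwrite("pics/a4.png",np.hstack([cv2.resize(a,(400,400),interpolation=2),cv2.resize(b,(400,200),interpolation=2).repeat(2,0)[:400]]))
```

```text
t 11.25 tester [-153.4   -0.5  122.6] rot [ 1.7996e+02  5.0000e-02 -3.4000e+00] F [ 0.9  0.6 -0. ] w 0.2
```

View pics/a4.png

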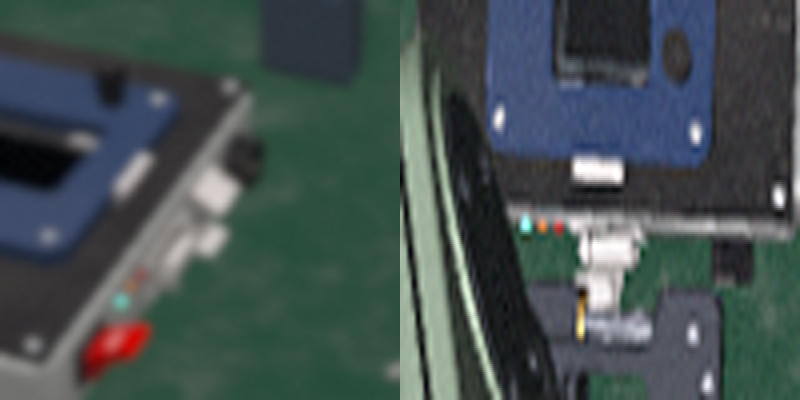

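Lid is shut (top crop, free edge at row ~160). The latch tip leans out at side-crop (215,190). Next is the descent in front of it.

{"fn": "step_arm", "kwargs": {"steps": [[0,0,0,1,0,20,0],[0,0,0,1,0,25,0],[0,0,0,1,0,20,0],[0,0,0,1.5,0,7.6,0],[0,0,0,3,0,0,0],[0,0,0,3,0,0,0],[0,0,0,3,0,0,0],[0,0,0,3,0,0,0]]}}

```text
time_s: 12.35
ee_pos: [452.4, 203.5, 50.6]
ee_rot: [-180.0, 0.0, -3.4]
force: [-2.4, -0.3, 3.2]
gripper_width: 0.3
gripper_force: 1.3
```

{"fn": "step_arm", "kwargs": {"steps": [[0,0,0,3,0,0,0],[0,0,0,3,0,0,0],[0,0,0,3,0,0,0],[0,0,0,3,0,0,0],[0,0,0,3,0,0,0],[0,0,0,2,0,0,0],[0,0,0,2,0,0,0],[0,0,0,1.5,0,0,0]]}}

```text
time_s: 13.35
ee_pos: [471.8, 202.3, 50.2]
ee_rot: [180.0, 0.2, -3.4]
force: [-7.4, 1.9, 5.4]
gripper_width: 0.4
gripper_force: 3.6
```

Run:
```python
from workcell import *
from h import *
show(state())
```

```text
t 13.35 tester [-1.164e+02  1.000e-01  5.020e+01] rot [179.98   0.18  -3.45] F [-7.4  1.9  5.4] w 0.4
```

Run:
```python
from workcell import *
from h import *
f=grab_frame("side")
cv2.imwrite("pics/a5.png",cv2.resize(f["image"][225:305,210:310],(800,600),interpolation=2))
s=state();show(s);print(s["torque"])
```

```text
t 13.4 tester [-1.165e+02  1.000e-01  5.020e+01] rot [179.98   0.2   -3.45] F [-5.2  1.5  4.6] w 0.5
[ 0.34073475  0.92826246 -0.00599692]
```

View pics/a5.png

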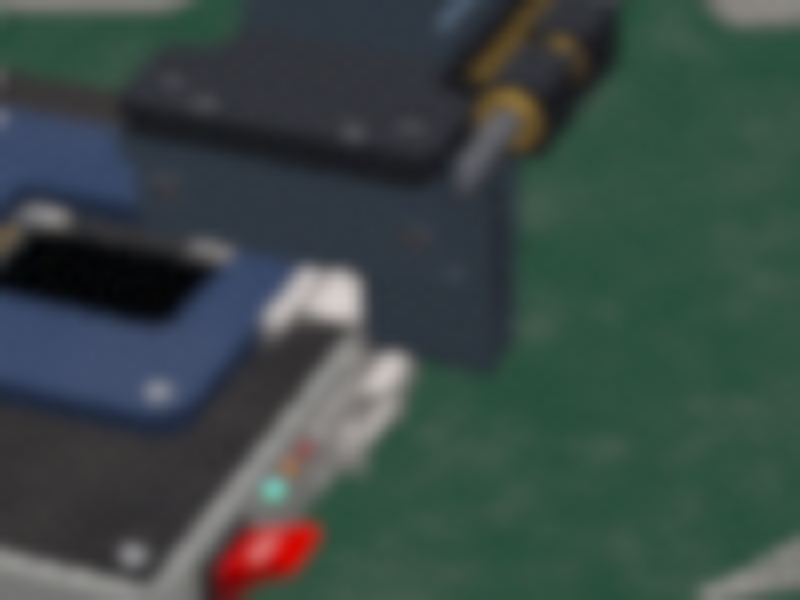

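{"fn": "step_arm", "kwargs": {"steps": [[0,0,0,0,0,-2,0],[0,0,0,0,0,-2,0],[0,0,0,0.5,0,0,0],[0,0,0,0.5,0,0,0],[0,0,0,0.5,0,0,0],[0,0,0,0.5,0,0,0],[0,0,0,0,0,0,0],[0,0,0,0,0,0,0]]}}

```text
time_s: 14.4
ee_pos: [472.0, 201.7, 53.7]
ee_rot: [179.9, 0.4, -3.4]
force: [-10.2, 1.2, 0.9]
gripper_width: 0.4
gripper_force: 4.8
```

Run:
```python
from workcell import *
from h import *
show(state())
```

```text
t 14.4 tester [-116.2   -0.5   53.7] rot [179.9    0.39  -3.45] F [-10.2   1.2   0.9] w 0.4
```

{"fn": "step_arm", "kwargs": {"steps": [[0,0,0,0.5,0,0,0],[0,0,0,0.5,0,0,0],[0,0,0,0.5,0,0,0],[0,0,0,0,0,0,0],[0,0,0,0,0,0,0],[0,0,0,0,0,0,0],[0,0,0,0,0,0,0],[0,0,0,0,0,0,0]]}}

```text
time_s: 15.4
ee_pos: [472.1, 201.7, 53.6]
ee_rot: [179.9, 0.5, -3.5]
force: [-13.0, 3.1, 3.4]
gripper_width: -0.1
gripper_force: 6.4
```

{"fn": "step_arm", "kwargs": {"steps": [[0,0,0,-5,0,0,0],[0,0,0,-10,0,0,0],[0,0,0,-15,0,0,0],[0,0,0,-15,0,-10,0],[0,0,0,-10,0,-25,0],[0,0,0,0,0,-25,0],[0,0,0,0,0,-10,0],[0,0,0,0,0,0,0]]}}

```text
time_s: 16.4
ee_pos: [421.9, 205.6, 124.9]
ee_rot: [-180.0, -0.1, -3.4]
force: [-0.6, -0.5, 0.1]
gripper_width: 0.8
gripper_force: 0.0
```

Run:
```python
from workcell import *
from h import *
show(state())
f=grab_frame("side");g=grab_frame("top")
a=f["image"][225:305,210:310]; b=g["image"][190:240,160:220]
cv2.imwrite("pics/a6.png",np.hstack([cv2.resize(a,(440,352),interpolation=2),cv2.resize(b,(360,300),interpolation=2)[[*range(300)]+[0]*52]]))
def px(f,p):
    Rm=R.from_euler("xyz",f["rotation"],degrees=True).as_matrix();q=Rm.T@(np.r_[O+R2@p[:2],p[2]]-f["origin"]);k=210/np.tan(np.radians(f["fovy"]/2));return np.array([f["cx"]+k*q[0]/q[2],f["cy"]+k*q[1]/q[2]])
for th in(0,.1,.2):
  for y in(-10,10):
    p=np.array([-96-2*np.cos(th)-41*np.sin(th),y,22+41*np.cos(th)-2*np.sin(th)])
    u=px(f,p);v=px(g,p);print(th,y,"side crop",((u-[210,225])*4.4).round(),"top crop",((v-[160,190])*6+[440,0]).round())
```

```text
t 16.4 tester [-166.4    0.3  124.9] rot [-1.7995e+02 -1.0000e-01 -3.4000e+00] F [-0.6 -0.5  0.1] w 0.8
0 -10 side crop [210. 162.] top crop [636. 183.]
0 10 side crop [192. 185.] top crop [579. 181.]
0.1 -10 side crop [218. 164.] top crop [635. 195.]
0.1 10 side crop [200. 188.] top crop [578. 193.]
0.2 -10 side crop [226. 167.] top crop [635. 207.]
0.2 10 side crop [209. 191.] top crop [578. 205.]
```

View pics/a6.png

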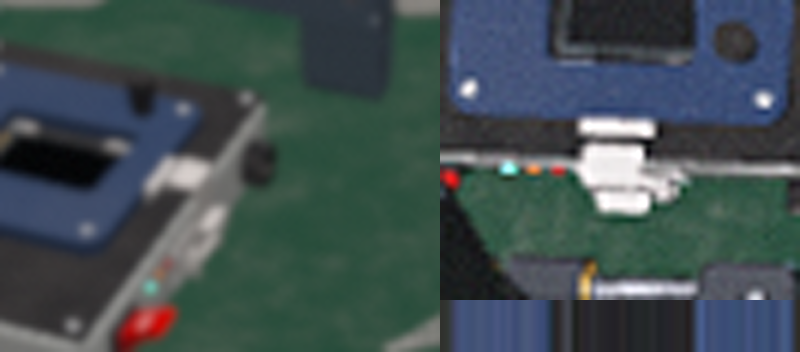

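Latch is upright (top crop outer edge at row ~183, predicted 183 for angle 0). Paddle next.

{"fn": "step_arm", "kwargs": {"steps": [[0,0,0,5,-15,0,0],[0,0,0,10,-25,0,0],[0,0,0,15,-20,0,0],[0,0,0,12,-9,10,0],[0,0,0,5.4,-2.7,25,0],[0,0,0,0,0,25,0],[0,0,0,0,0,15,0],[0,0,0,0,0,4,0]]}}

```text
time_s: 17.5
ee_pos: [472.7, 273.7, 43.8]
ee_rot: [179.9, 0.1, -3.4]
force: [-0.1, -0.8, 0.4]
gripper_width: 0.6
gripper_force: 0.0
```

Run:
```python
from workcell import *
from h import *
show(state())
```

```text
t 17.5 tester [-119.8   71.4   43.8] rot [ 1.7991e+02  1.3000e-01 -3.4200e+00] F [-0.1 -0.8  0.4] w 0.6
```

{"fn": "step_arm", "kwargs": {"steps": [[0,0,0,0,0,1,0],[0,0,0,0,0,1,0],[0,0,0,0,0,1,0],[0,0,0,0,0,1,0],[0,0,0,0,0,0.8,0],[0,0,0,0,0,0.7,0],[0,0,0,0,0,0.7,0],[0,0,0,0,0,0.6,0]]}}

```text
time_s: 18.5
ee_pos: [472.9, 274.1, 38.5]
ee_rot: [180.0, 0.0, -3.4]
force: [-0.8, 0.1, 2.8]
gripper_width: 0.4
gripper_force: 1.3
```

{"fn": "step_arm", "kwargs": {"steps": [[0,0,0,0,0,0.6,0],[0,0,0,0,0,0.5,0],[0,0,0,0,0,0.5,0],[0,0,0,0,0,0.4,0],[0,0,0,0,0,0.4,0],[0,0,0,0,0,0,0],[0,0,0,0,0,0,0],[0,0,0,0,0,0,0]]}}

```text
time_s: 19.5
ee_pos: [473.6, 274.1, 36.0]
ee_rot: [-180.0, -0.0, -3.4]
force: [-1.0, 0.4, 0.4]
gripper_width: 0.6
gripper_force: 0.0
```

{"fn": "step_arm", "kwargs": {"steps": [[0,0,0,0,0,0.4,0],[0,0,0,0,0,0.4,0],[0,0,0,0,0,0.4,0],[0,0,0,0,0,0,0],[0,0,0,0,0,0,0],[0,0,0,0,0,0,0],[0,0,0,0,0,0,0],[0,0,0,0,0,0,0]]}}

```text
time_s: 20.5
ee_pos: [473.4, 274.2, 35.2]
ee_rot: [-180.0, -0.0, -3.4]
force: [-1.6, 0.6, 5.3]
gripper_width: 0.8
gripper_force: 2.7
```

{"fn": "step_arm", "kwargs": {"steps": [[0,0,0,0,0,0.4,0],[0,0,0,0,0,0.4,0],[0,0,0,0,0,0.4,0],[0,0,0,0,0,0,0],[0,0,0,0,0,0,0],[0,0,0,0,0,0,0],[0,0,0,0,0,0,0],[0,0,0,0,0,0,0]]}}

```text
time_s: 21.5
ee_pos: [473.5, 274.2, 34.9]
ee_rot: [-180.0, -0.0, -3.4]
force: [-3.8, -0.3, 11.8]
gripper_width: 0.3
gripper_force: 5.8
```

{"fn": "step_arm", "kwargs": {"steps": [[0,0,0,0,0,-5,0],[0,0,0,0,0,-10,0],[0,0,0,-5,0,-25,0],[0,0,0,-20,0,-35,0],[0,0,0,-25,0,-35,0],[0,0,0,-25,20,-35,0],[0,0,0,-20,40,-20,0],[0,0,0,0,30,0,0]]}}

```text
time_s: 22.5
ee_pos: [372.5, 189.3, 200.5]
ee_rot: [-179.9, -0.2, -3.3]
force: [-0.2, 0.1, -0.7]
gripper_width: 0.5
gripper_force: 0.0
```

Run:
```python
from workcell import *
from h import *
show(state())
f=grab_frame("side");g=grab_frame("top")
a=f["image"][225:315,200:310]; b=g["image"][180:240,140:240]
cv2.imwrite("pics/a7.png",np.hstack([cv2.resize(a,(440,360),interpolation=2),cv2.resize(b,(360,360),interpolation=2)]))
```

```text
t 22.5 tester [-214.7  -18.9  200.5] rot [-179.91   -0.19   -3.33] F [-0.2  0.1 -0.7] w 0.5
```

View pics/a7.png

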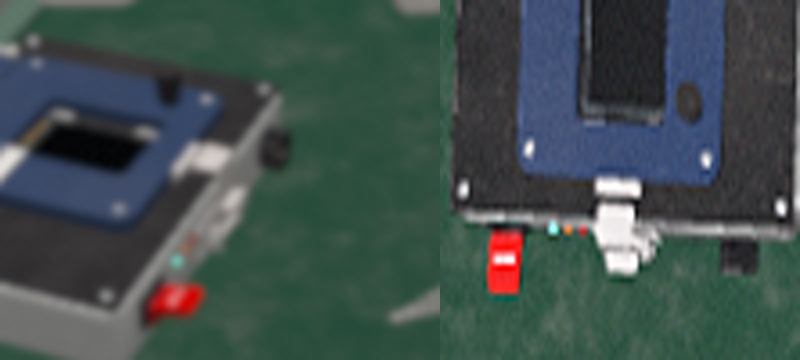

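The lid is shut. The latch is upright (side crop ~(210,158)), the paddle is down and level (~(175,298)), and the hand is clear.

```bash
python3 -c "
from workcell import *
print(job_done())"
```

```text
the job is handed in; nothing more can be done
None
```

The test is started and the job handed in at about 22.5 s: the lid is fully shut, the latch upright, the red paddle fully on, and the hand is clear of everything.

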